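# Load the microscope's filter cassette and lock each filter with a push-on cap

### The job

Load the microscope's filter cassette: lay each coloured filter that is on the bench flat in the seat of its own outline, then lock it by pressing one of the push-on caps straight down the pin beside that seat until its flange is fully home on the pin's shoulder, over the filter's edge. Leave no cap sitting part way down a pin, and do not knock the oil bottle, the culture dish or the objective about.

Things in the scene. Friction and masses are not known exactly. Their poses are not given: they have to be found in the camera images.
- cassette: the filter cassette: aluminium plate 120 (x) x 264 (y) mm, 14 mm thick, fixed to the bench. Origin: centre of its underside, on the bench; y along the row of seats, z up. Three blind seats 6 mm deep (floor 8 mm above the bench, mouth chamfered 1.5 mm): from +y to -y large round, square, small round. A plain steel pin stands beside each seat, to its +x
- filter_green: the green large round filter: coloured glass in a black mount, a disc 64 mm in diameter, 16 mm thick, 50 to 130 g, the same from both sides (may be used either way up). Origin: centre of its underside as it first lies; z along its thickness. May be absent
- filter_green_mid (a point): the middle of the green filter (8 mm from either face); 16 mm above the bench when seated
- filter_amber: the amber square filter: coloured glass in a black mount, a square slab 52 x 52 mm, its x and y axes square to its edges, 16 mm thick, 50 to 130 g, the same from both sides (may be used either way up). Origin: centre of its underside as it first lies; z along its thickness. May be absent
- filter_amber_mid (a point): the middle of the amber filter (8 mm from either face); 16 mm above the bench when seated
- filter_blue: the blue small round filter: coloured glass in a black mount, a disc 48 mm in diameter, 16 mm thick, 50 to 130 g, the same from both sides (may be used either way up). Origin: centre of its underside as it first lies; z along its thickness. May be absent
- filter_blue_mid (a point): the middle of the blue filter (8 mm from either face); 16 mm above the bench when seated
- seat_green (a point): centre of the floor of the large round seat (round, 67 mm), the green filter's; axes as the cassette's. A seated filter is flat on this floor and stands 10 mm proud of the plate
- pin_green (a point): on the axis of the pin beside the large round seat, at the top of its 20 mm wide shoulder: 26 mm above the bench, 2 mm above a seated filter's top face. From here the pin is a plain 14 mm round shaft 24 mm long with a rounded end. Its axis is 47.5 mm from the seat's centre, towards the cassette's +x
- seat_amber (a point): centre of the floor of the square seat (square, 55 x 55 mm, its edges along the cassette's x and y), the amber filter's; axes as the cassette's. A seated filter is flat on this floor and stands 10 mm proud of the plate
- pin_amber (a point): on the axis of the pin beside the square seat, at the top of its 20 mm wide shoulder: 26 mm above the bench, 2 mm above a seated filter's top face. From here the pin is a plain 14 mm round shaft 24 mm long with a rounded end. Its axis is 41.5 mm from the seat's centre, towards the cassette's +x
- seat_blue (a point): centre of the floor of the small round seat (round, 51 mm), the blue filter's; axes as the cassette's. A seated filter is flat on this floor and stands 10 mm proud of the plate
- pin_blue (a point): on the axis of the pin beside the small round seat, at the top of its 20 mm wide shoulder: 26 mm above the bench, 2 mm above a seated filter's top face. From here the pin is a plain 14 mm round shaft 24 mm long with a rounded end. Its axis is 39.5 mm from the seat's centre, towards the cassette's +x
- cap_a: a push-on cap (capped push nut), three alike: steel flange 48 mm in diameter, 4 mm thick, below; white plastic barrel 32 mm in diameter with a head 34 mm in diameter (its top 9 mm); 36 mm tall in all, about 60 g, closed flat top. Bore from below 16.4 mm wide, 27 mm deep. Origin: centre of the flange's underside; z up through the head
- cap_a_top (a point): centre of the cap's flat top, 36 mm above its origin. Four spring teeth in the bore, 9.5 mm above the flange's underside, grip a 14 mm shaft: set on a pin the cap stops about 11 mm short of home, perhaps a little tilted; it then takes about 8 to 14 N straight down to slide it until its flange meets the shoulder, and it stays there
- cap_b: another cap just like cap_a; origin: centre of the flange's underside, z up through the head
- cap_b_top (a point): centre of that cap's flat top, 36 mm above its origin
- cap_c: another cap just like cap_a; origin: centre of the flange's underside, z up through the head
- cap_c_top (a point): centre of that cap's flat top, 36 mm above its origin
- oil_bottle: bystander: a small amber bottle, 34 mm in diameter, 75 mm tall; origin under its centre
- dish: bystander: a culture dish, 63 mm in diameter, 15 mm tall; origin under its centre
- objective: bystander: a steel microscope objective standing upright, 34 mm in diameter, 45 mm tall; origin under its centre
Not all that is in view belongs to the job. Leave any green look-alike of the cap_c alone. What is shaped like the cap_a but blue or green is not meant.

How it is judged:
By the outcome, as a careful person would: the job done as asked, in the order asked, and still so for the second after the job is handed in, with the robot touching nothing.
Of filter_green, filter_amber, filter_blue only 2 to 3 are there at a start; the rules pass over those that are not, and their reading is None.
At some moment in a run one of filter_green, filter_amber, filter_blue, cap_a, cap_b, cap_c may be knocked a few centimetres aside while the robot is not near it.
Once in a run the grip may slacken for a moment while it holds something.
It also fails if it takes over 210 s, if anything falls off the work surface, if the arm or the gripper's body presses on something with over 40 N, if the wrist force passes 120 N, or if a joint passes its speed limit or range.

### The arm

A 6-joint arm with a two-finger parallel gripper is mounted at the origin on the work surface. World frame = base frame: x ahead of the robot, y to its left, z up, the work surface at z = 0. Lengths are in m, angles in rad, forces in N, time in s.
With the tool pointing down it reaches from about 0.225 to 0.875 m from the base axis. Payload 3.4 kg.
Tool frame: the origin (TCP) lies on the centre line of the jaws, within the pads' length; the fingertips stand 11 mm ahead of it and the grasp point (between the pads) lies 8 mm behind it; z points along the fingers, y is the line along which they close (so a half turn about z gives the same grasp; the last joint's range is limited). The gripper opens to 85 mm and grips with 20 to 120 N. Pads are 22 mm wide; open, the fingers measure 114 mm over their backs; the gripper's body (76 mm by 85 mm) begins 54 mm behind the grasp point. The pads swing forward as they close: fully open they stand 13 mm farther back than shut.
Start: joints at [-1.407, 0.276, 1.505, -0, 1.361, -0.121], TCP at [0.162, -0.552, 0.242] pointing down, gripper open.
Joint ranges: [-2.89, 2.89], [-0.75, 2.08], [0.22, 2.7], [-1.18, 4.32], [0.11, 2.71], [-2.7, 2.7]. Speed limits (rad/s): [2.57, 2.57, 3.14, 3.14, 3.14, 3.14].

### API

Orientations are given as a unit quaternion [w, x, y, z].
In Python, from rig import manip, eyes, job gives the robot as it stands.
- The arm moves only by the tool drive_tool, never from a script. Its argument "rows" is a list of rows, each a list of 3 entries, a list of its own where there are three numbers: the turn, a rotation vector about the world's x, y, z in rad, then the shift along the world's x, y, z in cm, then the finger opening in cm, from 0 to 8.54. A call has 1 to 8 rows; each row shifts and turns the commanded pose from where the row before left it; what a row does not reach is not made up. A row lasts 1/8 s, in which the tool goes at most 62.5 mm and 10.7 degrees, less where a joint would pass 70% of its speed; a pose out of reach is approached as far as the arm can. A call is refused whole if a number of a shift passes 6.25 or a number of a turn 0.188, either way. A call with a gripper value outside its range is refused whole. The fingers move at their own pace and stop on an object; "force" is the grip in N (left out, the last holds). Time passes only in rows, so rows that do not move let the fingers close. It gives the time, the measured TCP pose, the force, the opening and the grip force at its end, in the units of the state.
- manip.get_state(): the state, without advancing time (a new reading comes with each control period).
- eyes.get_image(name): name is "scene" or "top" or "wrist"; returns the picture (480x640x3 uint8, red, green, blue); there is no depth.
- eyes.get_calibration(name): a dict with "camera_matrix" (3x3 intrinsics, pixels), "view" (4x4, takes a point from world to camera coordinates). Camera axes: x right, y up, looking along -z (the intrinsics and any distortion apply to the point x, -y, -z); pixel columns grow to the right and rows downward; lengths in m; the calibration is good to about 2 mm. A picture is of the moment at which its call begins: read the wrist's pose just before it. get_calibration takes no time and is no camera call; for the wrist camera it gives the pose at the moment of the call.
- job.sign_off(): hands the job in; it is judged then, once.
The state is a dict: "clock": time; "qpos": joint angles; "qd": joint speeds; "effort": joint torques, N m; "position": TCP position; "ee_rot": TCP orientation; "contact_force": force on the tool from outside, world axes, zero at the start; "moment": the same for the moment, N m; "width": finger opening in m; "gripper_force": force on a finger pad.
Only numpy, scipy, OpenCV 4.12 (cv2) and the standard library are available. Lean on these libraries where they do the work, as an engineer would, in place of code of your own. Each camera call takes 0.05 s, during which the arm holds its last target. There are 200 camera calls.

## Working session

There is one attempt and no reset: what is moved stays moved. The work goes in short steps, Python scripts to look and compute and a tool call to move; the robot and the scene stay as the last step left them, time stands still between calls to the robot, and variables do not carry over. Pictures are saved under pics/ and viewed, at most 14 in all, crops included, and the job is handed in when it is done.

Besides the shell and the picture viewer there is one more tool, called by a JSON object that holds its "fn" and its "kwargs". drive_tool: Moves the arm, as the interface text tells. Its arguments: {"type":"object","properties":{"rows":{"type":"array"},"force":{"type":"number"}},"required":["rows"]}

```bash
ls; mkdir -p pics
python3 - <<'E'
from rig import manip, eyes, job
import cv2
for n in ("scene","top"):
    im=eyes.get_image(n); cv2.imwrite(f"pics/{n}0.png",im[:,:,::-1])
    c=eyes.get_calibration(n); print(n,c)
print(manip.get_state())
E
```

```text
pics
scene {'camera_matrix': array([[476.8573058 ,   0.        , 317.9707557 ],
       [  0.        , 476.8573058 , 239.90293917],
       [  0.        ,   0.        ,   1.        ]]), 'view': array([[ 0.54993266,  0.83504611, -0.01649432, -0.27544432],
       [-0.4872017 ,  0.33676978,  0.80574228,  0.22141665],
       [ 0.67838674, -0.43506793,  0.59203659, -1.54172646],
       [ 0.        ,  0.        ,  0.        ,  1.        ]])}
top {'camera_matrix': array([[541.30089233,   0.        , 304.97036889],
       [  0.        , 541.30089233, 246.20219267],
       [  0.        ,   0.        ,   1.        ]]), 'view': array([[ 0.00111837, -0.99999664,  0.00233837, -0.02854672],
       [ 0.97845485,  0.00157704,  0.20645488, -0.57617114],
       [-0.20645787,  0.0020571 ,  0.97845333, -1.07668868],
       [ 0.        ,  0.        ,  0.        ,  1.        ]])}
{'clock': 0.1, 'qpos': array([-1.40700538e+00,  2.76554114e-01,  1.50601020e+00, -2.28625771e-05,
        1.36071534e+00, -1.21019291e-01]), 'qd': array([ 0.00029988, -0.00204807, -0.0032505 ,  0.00174549, -0.00187333,
        0.00039537]), 'effort': array([ 1.77112452e-03, -4.17700660e+01, -2.46404260e+01, -2.14236111e-04,
        5.84075548e-03, -3.21942579e-06]), 'position': array([ 0.16146211, -0.55138768,  0.24151199]), 'ee_rot': array([-8.43067853e-04,  9.89876823e-01,  1.41926613e-01, -2.92129538e-05]), 'contact_force': array([ 0.03914602, -0.05939655, -0.35678072]), 'moment': array([-0.02891074,  0.00504188, -0.02678046]), 'gripper_force': 0.0, 'width': 0.08526858561265244}
```

View pics/top0.png

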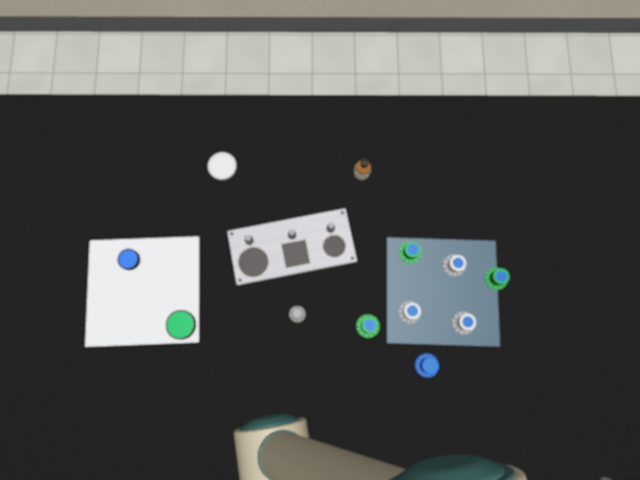

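View pics/scene0.png

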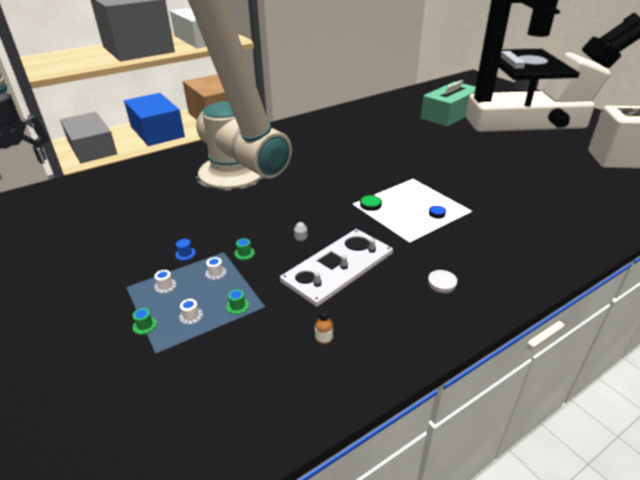

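```bash
cat > h.py <<'E'
import numpy as np, cv2
from rig import manip, eyes, job
from scipy.spatial.transform import Rotation as Ro
def ray(cal,uv):
    K,V=cal["camera_matrix"],cal["view"]; R,t=V[:3,:3],V[:3,3]
    uv=np.atleast_2d(uv).astype(float)
    d=np.c_[(uv[:,0]-K[0,2])/K[0,0],-(uv[:,1]-K[1,2])/K[1,1],-np.ones(len(uv))]@R
    return -R.T@t,d
def plane(cal,uv,z):
    o,d=ray(cal,uv); return o+d*((z-o[2])/d[:,2])[:,None]
def proj(cal,P):
    K,V=cal["camera_matrix"],cal["view"]; p=np.atleast_2d(P)@V[:3,:3].T+V[:3,3]
    return np.c_[K[0,2]-K[0,0]*p[:,0]/p[:,2],K[1,2]+K[1,1]*p[:,1]/p[:,2]]
def tool():
    s=manip.get_state(); q=s["ee_rot"]; R=Ro.from_quat(np.r_[q[1:],q[0]]).as_matrix()
    return s,R,np.arctan2(R[1,0],R[0,0])   # yaw of tool x
def blobs(mask,amin=30):
    cs,_=cv2.findContours(mask.astype(np.uint8),cv2.RETR_EXTERNAL,cv2.CHAIN_APPROX_NONE)
    return sorted([c for c in cs if cv2.contourArea(c)>amin],key=cv2.contourArea,reverse=True)
def snap(n,f):
    c=eyes.get_calibration(n); im=eyes.get_image(n); cv2.imwrite("pics/"+f,im[:,:,::-1]); return im,c
def masks(im):
    h=cv2.cvtColor(im,cv2.COLOR_RGB2HSV); H,S,V=h[...,0],h[...,1],h[...,2]
    return dict(green=(H>45)&(H<90)&(S>130)&(V>60),blue=(H>98)&(H<125)&(S>130)&(V>90))
E
python3 - <<'E'
from h import *
im=cv2.imread("pics/top0.png")[:,:,::-1].copy(); cal=eyes.get_calibration("top")
for k,m in masks(im).items():
    for b in blobs(m):
        (u,v),r=cv2.minEnclosingCircle(b); print(k,round(u),round(v),round(r,1),[plane(cal,(u,v),z)[0,:2].round(3).tolist() for z in (.016,.036)])
# plate
h=cv2.cvtColor(im,cv2.COLOR_RGB2GRAY); m=np.zeros_like(h); m[200:295,220:365]=h[200:295,220:365]>110
b=blobs(m)[0]; r=cv2.minAreaRect(b); print(r); P=plane(cal,cv2.boxPoints(r),.014); print(P.round(3),P.mean(0)); 
print(eyes.get_calibration("wrist"), proj(cal,[[0,0,0]]))
cv2.imwrite("pics/c0.png",cv2.resize(im[225:390,345:525,::-1],None,fx=4,fy=3.6,interpolation=cv2.INTER_CUBIC)[:600])
snap("wrist","w0.png")
E
```

```text
green 180 324 13.5 [[0.417, 0.237], [0.415, 0.232]]
green 497 277 12.4 [[0.518, -0.443], [0.515, -0.436]]
green 367 326 12.2 [[0.414, -0.16], [0.412, -0.158]]
green 409 252 9.6 [[0.573, -0.256], [0.569, -0.252]]
blue 426 365 13.0 [[0.332, -0.282], [0.332, -0.277]]
blue 128 259 9.7 [[0.557, 0.356], [0.553, 0.35]]
blue 501 276 5.5 [[0.521, -0.452], [0.518, -0.444]]
blue 370 325 5.3 [[0.416, -0.165], [0.414, -0.162]]
blue 412 249 5.2 [[0.58, -0.262], [0.576, -0.258]]
blue 468 321 4.4 [[0.423, -0.374], [0.422, -0.367]]
blue 412 310 4.3 [[0.446, -0.256], [0.444, -0.252]]
blue 458 263 4.0 [[0.549, -0.359], [0.546, -0.354]]
((291.2169494628906, 246.00270080566406), (56.05897903442383, 123.76638793945312), 79.01934814453125)
[[ 0.621  0.148  0.014]
 [ 0.676 -0.12   0.014]
 [ 0.552 -0.142  0.014]
 [ 0.5    0.121  0.014]] [0.58713413 0.00170959 0.014     ]
{'camera_matrix': array([[376.43550314,   0.        , 322.38117071],
       [  0.        , 376.43550314, 244.49208282],
       [  0.        ,   0.        ,   1.        ]]), 'view': array([[ 2.80950167e-01, -9.59722251e-01, -4.52802222e-04,
        -5.74923206e-01],
       [ 9.14782697e-01,  2.67937137e-01, -3.02295067e-01,
         4.00773397e-02],
       [ 2.90240624e-01,  8.45156339e-02,  9.53214293e-01,
        -3.78723782e-01],
       [ 0.00000000e+00,  0.00000000e+00,  0.00000000e+00,
         1.00000000e+00]])} [[290.61861952 535.86990773]]
```

View pics/c0.png

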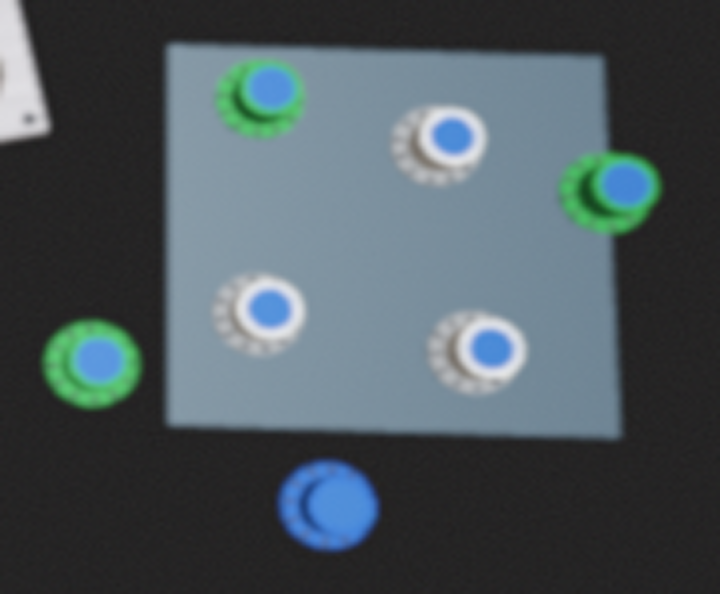

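View pics/w0.png

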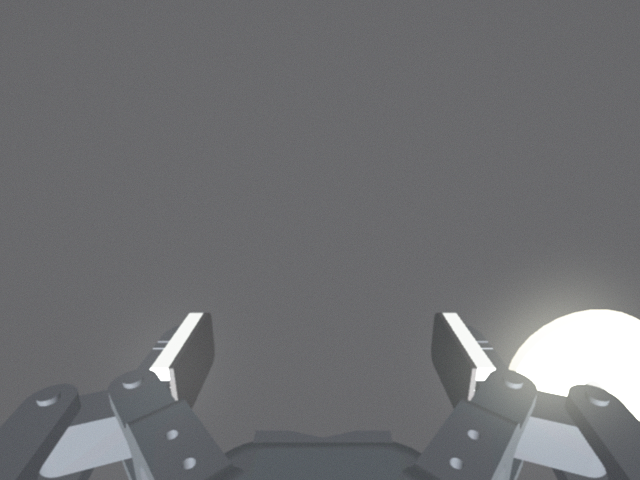

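White caps are at top px (455,264), (410,312) and (465,322); these are the ones to use. Look-alikes to leave: green caps at (410,251), (497,278), (368,326) and the blue cap at (427,366). Filters on the bench: blue at (128,259) and green at (181,325), with amber absent. The wrist picture shows only bench between the open fingers. Next I move over the cassette for a close measurement.

{"fn": "drive_tool", "kwargs": {"rows": [[[0,0,-0.0425],[2.85,3.5,0],8.5],[[0,0,-0.0425],[2.85,3.5,0],8.5],[[0,0,0],[2.85,3.5,0],8.5],[[0,0,0],[2.85,3.5,0],8.5],[[0,0,0],[2.85,3.5,0],8.5],[[0,0,0],[2.85,3.5,0],8.5],[[0,0,0],[2.85,3.5,0],8.5],[[0,0,0],[2.85,3.5,0],8.5]]}}

```text
clock: 1.15
position: [0.3902, -0.2705, 0.2422]
ee_rot: [0.0, 0.995, 0.1, -0.0]
contact_force: [0.9, 0.1, 1.4]
width: 0.085
gripper_force: 0.0
```

{"fn": "drive_tool", "kwargs": {"rows": [[[0,0,0],[2.85,3.5,0],8.5],[[0,0,0],[2.85,3.5,0],8.5],[[0,0,0],[2.85,3.5,0],8.5],[[0,0,0],[2.85,3.5,0],8.5],[[0,0,0],[2.85,3.5,0],8.5],[[0,0,0],[2.85,3.5,0],8.5],[[0,0,0],[2.85,3.5,0],8.5],[[0,0,0],[2.85,3.5,0],8.5]]}}

```text
clock: 2.15
position: [0.6182, 0.0094, 0.242]
ee_rot: [0.0, 0.995, 0.1, -0.0]
contact_force: [0.9, 0.1, -0.1]
width: 0.0852
gripper_force: 0.0
```

{"fn": "drive_tool", "kwargs": {"rows": [[[0,0,0],[0,0,0],8.5],[[0,0,0],[0,0,0],8.5]]}}

```text
clock: 2.4
position: [0.6169, 0.0079, 0.2417]
ee_rot: [0.0, 0.995, 0.1, -0.001]
contact_force: [0.1, -0.2, 0.0]
width: 0.085
gripper_force: 0.0
```

Run:
```python
from h import *
s,R,y=tool(); print(s["position"],y,R[:,2])
im,c=snap("wrist","w1.png"); np.save("w1.npy",np.array(c,dtype=object),allow_pickle=True)
```

```text
[0.61690085 0.00789204 0.24173042] 0.20023617870333793 [-1.80915741e-03 -7.06590535e-04 -9.99998114e-01]
```

View pics/w1.png

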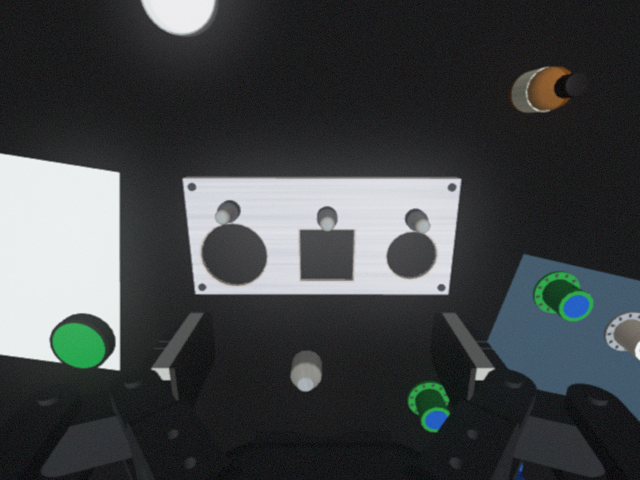

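The wrist view shows the plate with corners near (183,178) to (461,178). Seat centres are at (234,254), (327,255) and (411,255), and pin tips at (222,217), (327,224) and (423,227). The amber filter isn't in view here either.

Run:
```python
from h import *
c=np.load("w1.npy",allow_pickle=True).item(); im=cv2.imread("pics/w1.png"); g=cv2.cvtColor(im,cv2.COLOR_BGR2GRAY)
m=np.zeros_like(g); m[165:305,170:475]=g[165:305,170:475]>110
b=blobs(m)[0]; m2=np.zeros_like(g); cv2.drawContours(m2,[b],-1,255,-1)
h=cv2.convexHull(b); q=cv2.approxPolyDP(h,8,True)[:,0]; print(len(q))
# plate in world at z=.014
P=plane(c,h[:,0],.014)[:,:2]; r=cv2.minAreaRect((P*1000).astype(np.float32)); print(r)
S={}
for n,u,v in (("G",234,254),("A",327,255),("B",411,255)):
    d=np.zeros_like(g); d[228:290,u-36:u+36]=(g[228:290,u-36:u+36]<105)*255
    k=blobs(d)[0]
    if n!="A": k=k[k[:,0,1]>238]   # leave out the pin's side
    W=plane(c,k.reshape(-1,2),.014)[:,:2]*1000
    if n=="A": print(n,cv2.minAreaRect(W.astype(np.float32)))
    else:
        A=np.c_[2*W,np.ones(len(W))]; x=np.linalg.lstsq(A,(W**2).sum(1),rcond=None)[0]; print(n,x[:2],np.sqrt(x[2]+x[:2]@x[:2]))
cv2.imwrite("pics/w1c.png",cv2.resize(im[170:305,175:470],None,fx=2.7,fy=2.7,interpolation=cv2.INTER_CUBIC))
```

```text
4
((585.9122924804688, 1.4882049560546875), (121.42938995361328, 265.1895751953125), 11.429485321044922)
G [551.5049253   84.79213194] 31.754497142310044
A ((569.6940307617188, -6.714366912841797), (52.41192626953125, 52.723663330078125), 11.318916320800781)
B [586.68135583 -90.41925739] 23.740661202011495
```

View pics/w1c.png

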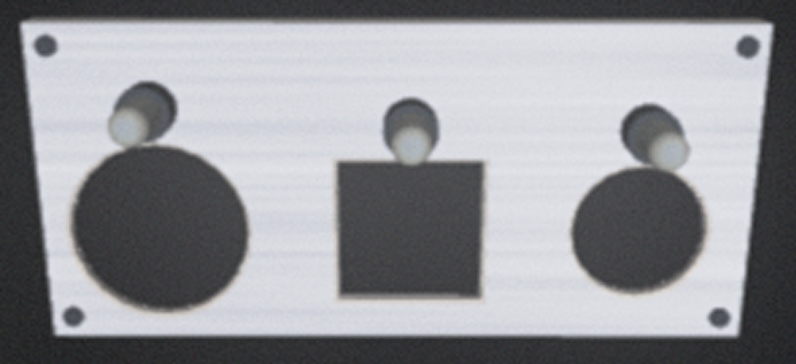

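{"fn": "drive_tool", "kwargs": {"rows": [[[0,0,0],[-3.5,-0.75,-1],8.5],[[0,0,0],[-3.5,-0.75,-1],8.5],[[0,0,0],[-3.5,-0.75,-1],8.5],[[0,0,0],[0,0,-1],8.5],[[0,0,0],[0,0,0],8.5],[[0,0,0],[0,0,0],8.5]]}}

```text
clock: 3.2
position: [0.5136, -0.0148, 0.2028]
ee_rot: [0.0, 0.995, 0.099, 0.001]
contact_force: [-0.3, 0.3, 0.7]
width: 0.085
gripper_force: 0.0
```

Run:
```python
from h import *
s,R,y=tool(); p=s["position"]; print(p,y)
im,c=snap("wrist","w2.png"); np.save("w2.npy",np.array(c,dtype=object),allow_pickle=True)
print("tool axis px",[proj(c,p+R@np.array([0,0,z]))[0].round(1) for z in (-.008,.011,.04)], "cam",ray(c,(0,0))[0])
g=cv2.cvtColor(im,cv2.COLOR_RGB2GRAY); print([ (i,g[330,i]) for i in range(190,460,6)][:0])
```

```text
[ 0.51363295 -0.01478595  0.20277299] 0.1993155957632746
tool axis px [array([320.9, 339.3]), array([321.1, 314.9]), array([321.2, 286.7])] cam [ 5.88292039e-01 -1.01881395e-05  3.34199825e-01]
[]
```

View pics/w2.png

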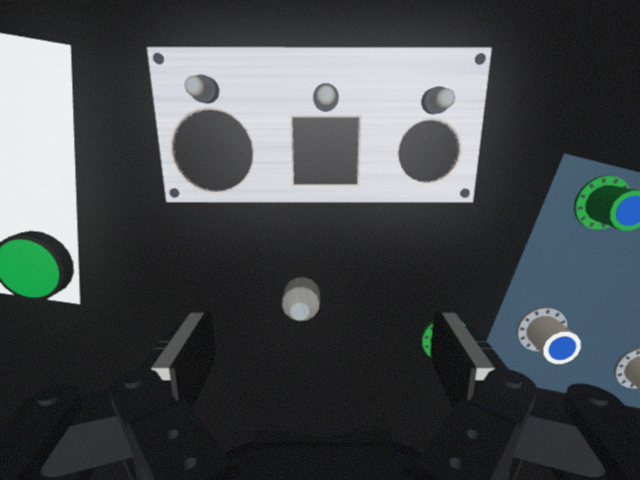

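From above the seats: seat centres are at (213,150), (326,150) and (429,151), pin tips at (194,86), (325,95) and (446,98), and the pads are symmetric about column 319.5, which is close to the calibration.

Run:
```python
from h import *
def circ(W):
    A=np.c_[2*W,np.ones(len(W))]; x=np.linalg.lstsq(A,(W**2).sum(1),rcond=None)[0]; return x[:2],np.sqrt(x[2]+x[:2]@x[:2])
c=np.load("w2.npy",allow_pickle=True).item(); im=cv2.imread("pics/w2.png"); g=cv2.cvtColor(im,cv2.COLOR_BGR2GRAY)
m=np.zeros_like(g); m[35:215,140:500]=g[35:215,140:500]>110
h=cv2.convexHull(blobs(m)[0])
P=plane(c,h[:,0],.014)[:,:2]; r=cv2.minAreaRect((P*1000).astype(np.float32)); print(r)
th=np.radians(r[2]); ex=np.array([np.cos(th),np.sin(th)])
for n,u,v,d in (("G",213,150,47.5),("A",326,150,41.5),("B",429,151,39.5)):
    k=np.zeros_like(g); k[v-42:v+46,u-46:u+46]=(g[v-42:v+46,u-46:u+46]<110)*255
    b=max((b for b in blobs(k) if cv2.pointPolygonTest(b,(u,v),False)>0),key=cv2.contourArea)
    for z in (.008,.014):
        W=plane(c,b.reshape(-1,2),z)[:,:2]*1000
        if n=="A": q=cv2.minAreaRect(W.astype(np.float32)); o=np.array(q[0]); print(n,z,q)
        else: o,rr=circ(W); print(n,z,o.round(1),rr.round(1))
    print("  pin from seat",(o+d*ex).round(1))
for n,u,v in (("G",194,86),("A",325,95),("B",446,98)):
    k=np.zeros_like(g); w=g[v-14:v+14,u-14:u+14]
    # tip: bright-grey low-saturation disc darker than plate, brighter than shaft
    k[v-14:v+14,u-14:u+14]=((w>100)&(w<185))*255
    for b in blobs(cv2.morphologyEx(k,cv2.MORPH_OPEN,np.ones((5,5)))): (x,y),rr=cv2.minEnclosingCircle(b); print(n,"tip",x,y,rr,(plane(c,(x,y),.048)[0,:2]*1000).round(1))
cv2.imwrite("pics/w2c.png",cv2.resize(im[60:120,175:465],None,fx=2.7,fy=2.7,interpolation=cv2.INTER_CUBIC))
```

```text
((585.340576171875, 1.394927978515625), (120.19477844238281, 264.8410339355469), 11.398378372192383)
G 0.008 [549.9  86.1] 32.6
G 0.014 [550.6  84.5] 32.0
  pin from seat [597.2  93.9]
A 0.008 ((568.6414184570312, -6.937234878540039), (53.2616081237793, 53.55738830566406), 11.403913497924805)
A 0.014 ((569.0029296875, -6.809825897216797), (52.28196334838867, 52.572269439697266), 11.403909683227539)
  pin from seat [609.7   1.4]
B 0.008 [585.8 -92.1] 24.4
B 0.014 [585.9 -90.4] 23.9
  pin from seat [624.6 -82.6]
G tip 194.07591247558594 85.25916290283203 10.559316635131836 [597.1  93.2]
A tip 325.70001220703125 93.69999694824219 11.321749687194824 [610.    1.4]
B tip 444.7469177246094 97.6975326538086 10.228720664978027 [624.2 -82. ]
```

View pics/w2c.png

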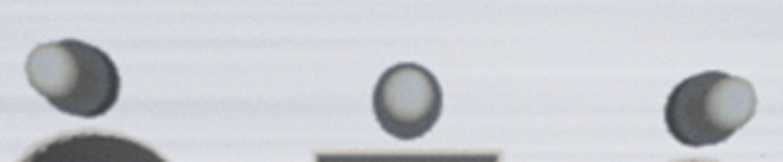

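{"fn": "drive_tool", "kwargs": {"rows": [[[0,0,0],[-2.86,3.95,0],8.5],[[0,0,0],[-2.86,3.95,0],8.5],[[0,0,0],[-2.86,3.95,0],8.5],[[0,0,0],[-2.86,3.95,0],8.5],[[0,0,0],[-2.86,3.95,0],8.5],[[0,0,0],[-2.86,3.95,0],8.5],[[0,0,0],[0,0,0],8.5],[[0,0,0],[0,0,0],8.5]]}}

```text
clock: 4.25
position: [0.3418, 0.2228, 0.2026]
ee_rot: [0.0, 0.995, 0.1, 0.001]
contact_force: [-0.1, 0.3, 1.0]
width: 0.0849
gripper_force: 0.0
```

```bash
cat >> h.py <<'E'
def find(kind,z,f):
    """centre of coloured faces near the tool, mm, at height z"""
    s,R,y=tool(); im,c=snap("wrist",f); p=s["position"]; print("tcp mm",(p*1000).round(1),"yaw",round(y,3))
    m=masks(im)[kind]
    for b in blobs(m,200):
        hull=cv2.convexHull(b)[:,0]; (x,yy),r=cv2.minEnclosingCircle(b)
        W=(plane(c,hull,z)[:,:2]*1000).astype(np.float32); o,rr=cv2.minEnclosingCircle(W); e=cv2.minAreaRect(W)
        print(kind,(round(x),round(yy)),np.round(o,1),round(rr,1),"rect",np.round(e[0],1),np.round(e[1],1),"d",np.round(np.array(o)-p[:2]*1000,1))
E
python3 -c "
from h import *
find('green',.016,'w3.png')"
```

```text
tcp mm [341.8 222.8 202.6] yaw 0.201
green (322, 127) [414.4 236.5] 28.0 rect [414.4 236.6] [54.7 54.4] d [72.6 13.7]
```

{"fn": "drive_tool", "kwargs": {"rows": [[[0,0,0],[1.81,0.34,-3.5],8.5],[[0,0,0],[1.81,0.34,-3.5],8.5],[[0,0,0],[1.82,0.34,-3.5],8.5],[[0,0,0],[1.82,0.35,-3.5],8.5],[[0,0,0],[0,0,-1.5],8.5],[[0,0,0],[0,0,-1.5],8.5],[[0,0,0],[0,0,-1.5],8.5],[[0,0,0],[0,0,0],8.5]]}}

```text
clock: 5.3
position: [0.414, 0.2349, 0.0163]
ee_rot: [0.001, 0.995, 0.099, -0.001]
contact_force: [-0.6, 0.0, 0.5]
width: 0.0848
gripper_force: 0.0
```

{"fn": "drive_tool", "kwargs": {"rows": [[[0,0,0],[0,0,0],6.0],[[0,0,0],[0,0,0],6.0],[[0,0,0],[0,0,0],6.0],[[0,0,0],[0,0,0],6.0],[[0,0,0],[0,0,0],6.0]], "force": 50}}

```text
clock: 5.92
position: [0.4146, 0.2361, 0.0187]
ee_rot: [0.0, 0.995, 0.1, 0.001]
contact_force: [-0.6, -2.9, 5.4]
width: 0.0609
gripper_force: 47.5
```

```bash
python3 -c "
from h import *
print(manip.get_state()['width'],manip.get_state()['contact_force'])
snap('wrist','w4.png')"
```

```text
0.060894353443173295 [-0.59375043 -2.90071554  5.4420255 ]
```

View pics/w4.png

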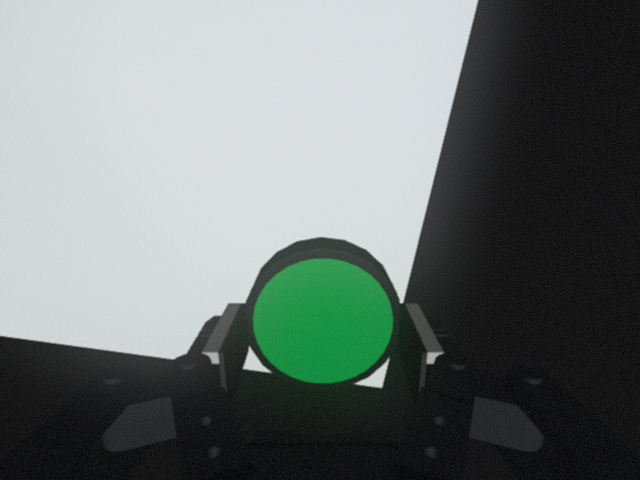

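The picture shows the green disc held flat between the pads, centred at (323,320). The fingertips reach the mat, though, because the pads swing forward as they close. I'll regrip about 9 mm higher so the tips clear the plate.

{"fn": "drive_tool", "kwargs": {"rows": [[[0,0,0],[0,0,0],7.6],[[0,0,0],[0,0,0],7.6],[[0,0,0],[0,0,0.9],7.6],[[0,0,0],[0,0,0],6.0],[[0,0,0],[0,0,0],6.0],[[0,0,0],[0,0,0],6.0],[[0,0,0],[0,0,0],6.0]]}}

```text
clock: 6.85
position: [0.4134, 0.2363, 0.0262]
ee_rot: [0.0, 0.995, 0.1, -0.0]
contact_force: [-0.2, -0.0, -0.8]
width: 0.0598
gripper_force: 0.0
```

{"fn": "drive_tool", "kwargs": {"rows": [[[0,0,0],[0,0,1.5],6.0],[[0,0,0],[0,0,2.5],6.0],[[0,0,0],[0,0,3],6.0],[[0,0,0],[0,0,0],6.0]]}}

```text
clock: 7.35
position: [0.4152, 0.237, 0.0981]
ee_rot: [-0.001, 0.995, 0.1, 0.002]
contact_force: [0.2, 0.2, 0.0]
width: 0.0603
gripper_force: 0.0
```

```bash
python3 -c "
from h import *
s,R,y=tool(); snap('wrist','w5.png'); print(s['width'],s['gripper_force'],s['contact_force'])
find('green',s['position'][2]-.008,'w5.png')"
```

```text
0.06026694896946577 0.0 [0.22511092 0.19646526 0.01844542]
tcp mm [414.  236.5  96.9] yaw 0.2
green (323, 256) [440.6 240.9] 18.3 rect [440.6 240.9] [35.9 36.3] d [26.6  4.4]
```

View pics/w5.png

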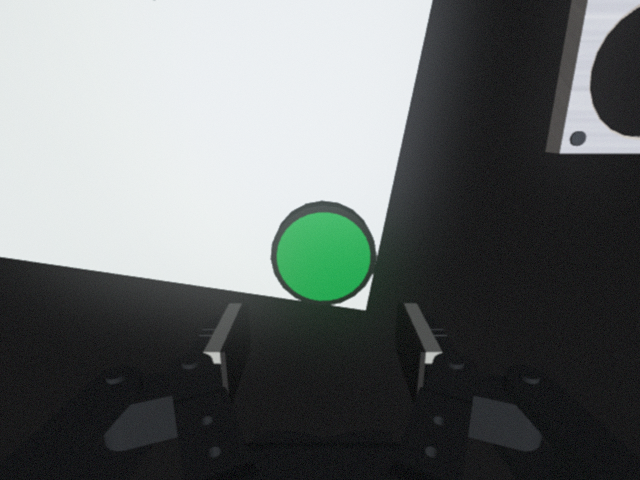

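The grip missed, with the tips above the disc, so the 11 mm reach applies with the fingers shut. The filter still lies flat at (323,256). I'll re-measure it and go lower.

```bash
python3 -c "
from h import *
find('green',.016,'w6.png')"
```

```text
tcp mm [413.2 236.2  96. ] yaw 0.2
green (323, 254) [414.9 235.4] 28.1 rect [415.  235.4] [55.4 55.9] d [ 1.7 -0.7]
```

{"fn": "drive_tool", "kwargs": {"rows": [[[0,0,0],[0,0,-3],8.5],[[0,0,0],[0,0,-3],8.5],[[0,0,0],[0,0,-1.5],8.5],[[0,0,0],[0,0,-1],8.5],[[0,0,0],[0,0,0],6.0],[[0,0,0],[0,0,0],6.0],[[0,0,0],[0,0,0],6.0],[[0,0,0],[0,0,0],6.0]]}}

```text
clock: 8.5
position: [0.4138, 0.2364, 0.0117]
ee_rot: [-0.0, 0.995, 0.1, 0.0]
contact_force: [-0.5, -0.0, -0.1]
width: 0.0617
gripper_force: 54.3
```

{"fn": "drive_tool", "kwargs": {"rows": [[[0,0,0],[0,0,1.5],6.0],[[0,0,0],[0,0,3],6.0],[[0,0,0],[0,0,3],6.0],[[0,0,0],[0,0,0],6.0],[[0,0,0],[0,0,0],6.0]]}}

```text
clock: 9.12
position: [0.413, 0.2361, 0.0859]
ee_rot: [0.0, 0.995, 0.1, -0.0]
contact_force: [0.0, -0.5, -0.9]
width: 0.0618
gripper_force: 54.5
```

```bash
python3 -c "
from h import *
s,R,y=tool(); print(s['width'],s['gripper_force'],s['contact_force'])
find('green',s['position'][2]+.0043,'w7.png')"
```

```text
0.06180734280879014 54.53012824058533 [ 0.03619687 -0.47270375 -0.85789873]
tcp mm [413.  236.1  85.9] yaw 0.2
green (323, 328) [414.5 235.7] 28.4 rect [414.5 235.7] [56.  56.5] d [ 1.6 -0.3]
```

{"fn": "drive_tool", "kwargs": {"rows": [[[0,0,0],[3.39,-3.78,0.5],6.0],[[0,0,0],[3.39,-3.78,0],6.0],[[0,0,0],[3.39,-3.78,0],6.0],[[0,0,0],[3.39,-3.77,0],6.0],[[0,0,0],[0,0,-2],6.0],[[0,0,0],[0,0,-2],6.0],[[0,0,0],[0,0,0],6.0],[[0,0,0],[0,0,0],6.0]]}}

```text
clock: 10.18
position: [0.5491, 0.0853, 0.051]
ee_rot: [0.0, 0.995, 0.1, -0.0]
contact_force: [0.5, -0.1, -0.9]
width: 0.0617
gripper_force: 54.6
```

```bash
python3 -c "
from h import *
for i in range(4):
  s,R,y=tool(); print(s['position'],s['gripper_force'],s['contact_force']); eyes.get_image('wrist')
find('green',s['position'][2]+.0043,'w8.png')"
```

```text
[0.54905632 0.08533795 0.05104924] 54.59486961364746 [ 0.54043784 -0.11393526 -0.88619486]
[0.54941756 0.0854165  0.05157218] 54.59513068199158 [-0.53012865  0.21910389 -1.40020805]
[0.54962181 0.08544057 0.05189445] 54.59609627723694 [ 0.3400591  -0.43228803 -0.55651394]
[0.54966072 0.0854551  0.05203446] 54.59659695625305 [-0.51770311  0.45591145 -0.86267534]
tcp mm [549.6  85.5  52.1] yaw 0.2
green (322, 327) [551.2  85.2] 28.4 rect [551.1  85.1] [56.3 56.3] d [ 1.6 -0.3]
```

View pics/w8.png

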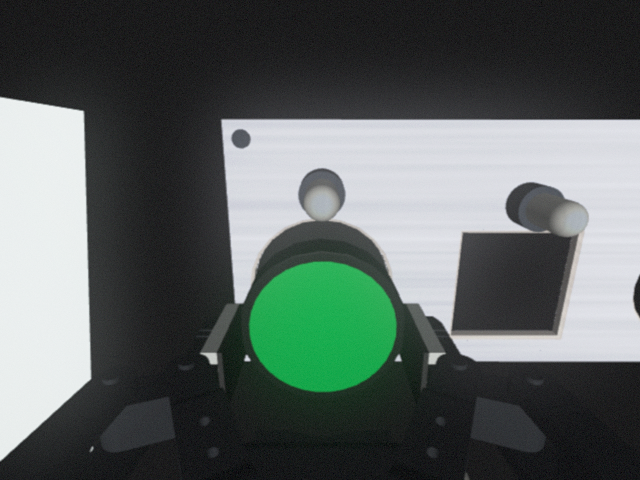

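The filter hovers over its seat, centre (323,327), with the pin straight beyond it at (321,203). I'll shift 0.8 mm and lower.

{"fn": "drive_tool", "kwargs": {"rows": [[[0,0,0],[-0.08,0,-1.2],6.0],[[0,0,0],[0,0,-1.2],6.0],[[0,0,0],[0,0,-0.3],6.0],[[0,0,0],[0,0,-0.2],6.0],[[0,0,0],[0,0,0],6.0]]}}

```text
clock: 11.05
position: [0.5484, 0.0852, 0.0222]
ee_rot: [0.0, 0.995, 0.1, -0.0]
contact_force: [-0.2, -1.1, -0.9]
width: 0.0618
gripper_force: 54.6
```

{"fn": "drive_tool", "kwargs": {"rows": [[[0,0,0],[0,0,-0.15],6.0],[[0,0,0],[0,0,-0.1],6.0],[[0,0,0],[0,0,0],6.0],[[0,0,0],[0,0,0],6.0]]}}

```text
clock: 11.55
position: [0.5484, 0.0852, 0.0199]
ee_rot: [0.0, 0.995, 0.1, 0.0]
contact_force: [-0.8, -0.6, -0.7]
width: 0.0624
gripper_force: 54.6
```

{"fn": "drive_tool", "kwargs": {"rows": [[[0,0,0],[0,0,0],7.2],[[0,0,0],[0,0,0],7.2],[[0,0,0],[0,0,0],7.2],[[0,0,0],[0,0,3],7.2],[[0,0,0],[-1,0,5],7.2],[[0,0,0],[-3,-0.6,3],7.2],[[0,0,0],[-3,-0.6,3],7.2],[[0,0,0],[0,0,0],7.2]]}}

```text
clock: 12.55
position: [0.4778, 0.0731, 0.1621]
ee_rot: [0.0, 0.995, 0.1, 0.002]
contact_force: [-0.4, 0.6, -0.3]
width: 0.0721
gripper_force: 0.0
```

```bash
python3 -c "
from h import *
find('green',.024,'w9.png')
im=cv2.imread('pics/w9.png'); cv2.imwrite('pics/w9c.png',im[:330])"
```

```text
tcp mm [477.8  73.1 162.1] yaw 0.2
green (325, 129) [550.1  84.8] 28.0 rect [550.3  84.8] [55.1 55.6] d [72.3 11.7]
green (578, 356) [ 416.6 -156.5] 37.6 rect [ 415.8 -155.9] [75.2 45.1] d [ -61.1 -229.6]
```

View pics/w9c.png

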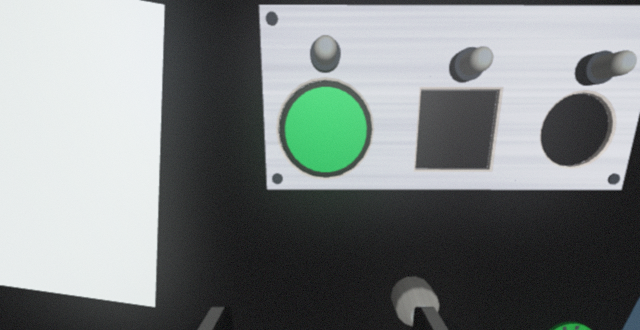

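The green filter sits in the large seat, centre (325,129). Next is the blue filter.

{"fn": "drive_tool", "kwargs": {"rows": [[[0,0,0],[0,5.3,0.5],8.5],[[0,0,0],[0,5.3,0.5],8.5],[[0,0,0],[0,5.3,0],8.5],[[0,0,0],[0,5.3,0],8.5],[[0,0,0],[0,5.3,0],8.5],[[0,0,0],[0,0,0],8.5],[[0,0,0],[0,0,0],8.5]]}}

```text
clock: 13.48
position: [0.4782, 0.3381, 0.1682]
ee_rot: [0.001, 0.995, 0.1, -0.001]
contact_force: [-0.3, -0.5, -0.7]
width: 0.0853
gripper_force: 0.0
```

```bash
python3 -c "
from h import *
find('blue',.016,'w10.png')"
```

```text
tcp mm [478.2 338.1 168.2] yaw 0.201
blue (316, 118) [556.  357.3] 19.9 rect [556.  357.2] [38.6 39.4] d [77.8 19.2]
```

{"fn": "drive_tool", "kwargs": {"rows": [[[0,0,0],[1.95,0.48,-2.8],8.5],[[0,0,0],[1.95,0.48,-2.8],8.5],[[0,0,0],[1.94,0.48,-2.8],8.5],[[0,0,0],[1.94,0.47,-2.8],8.5],[[0,0,0],[0,0,-2],8.5],[[0,0,0],[0,0,-1.5],8.5],[[0,0,0],[0,0,-0.6],8.5],[[0,0,0],[0,0,0],8.5]]}}

```text
clock: 14.52
position: [0.5561, 0.3569, 0.0169]
ee_rot: [0.0, 0.995, 0.1, -0.0]
contact_force: [0.2, 0.3, 0.1]
width: 0.0854
gripper_force: 0.0
```

{"fn": "drive_tool", "kwargs": {"rows": [[[0,0,0],[0,0,0],4.4],[[0,0,0],[0,0,0],4.4],[[0,0,0],[0,0,0],4.4],[[0,0,0],[0,0,0],4.4],[[0,0,0],[0,0,0],4.4],[[0,0,0],[0,0,0],4.4]]}}

```text
clock: 15.28
position: [0.5566, 0.3577, 0.0182]
ee_rot: [-0.0, 0.995, 0.1, 0.001]
contact_force: [-1.3, -0.4, 5.9]
width: 0.0452
gripper_force: 50.4
```

{"fn": "drive_tool", "kwargs": {"rows": [[[0,0,0],[0,0,0],6.0],[[0,0,0],[0,0,0],6.0],[[0,0,0],[0,0,-0.4],6.0],[[0,0,0],[0,0,0],6.0],[[0,0,0],[0,0,0],4.4],[[0,0,0],[0,0,0],4.4],[[0,0,0],[0,0,0],4.4],[[0,0,0],[0,0,0],4.4]]}}

```text
clock: 16.27
position: [0.5564, 0.3574, 0.0129]
ee_rot: [-0.0, 0.995, 0.1, 0.0]
contact_force: [0.2, 0.7, 0.7]
width: 0.0459
gripper_force: 51.3
```

{"fn": "drive_tool", "kwargs": {"rows": [[[0,0,0],[0,0,1.5],4.4],[[0,0,0],[0,0,3],4.4],[[0,0,0],[0,0,3],4.4],[[0,0,0],[0,0,0],4.4],[[0,0,0],[0,0,0],4.4]]}}

```text
clock: 16.9
position: [0.5556, 0.357, 0.0875]
ee_rot: [0.0, 0.995, 0.1, -0.0]
contact_force: [-0.0, 0.2, -0.7]
width: 0.0459
gripper_force: 51.3
```

```bash
python3 -c "
from h import *
s,R,y=tool(); print(s['width'],s['gripper_force'],s['contact_force'])
find('blue',s['position'][2]+.0035,'w11.png')"
```

```text
0.04588356745680816 51.30657970905304 [-0.00603385  0.21605259 -0.67600331]
tcp mm [555.6 357.   87.5] yaw 0.2
blue (322, 330) [556.1 356.6] 20.2 rect [556.1 356.7] [40.  40.1] d [ 0.6 -0.4]
```

{"fn": "drive_tool", "kwargs": {"rows": [[[0,0,0],[0.37,-5.6,1],4.4],[[0,0,0],[0.37,-5.6,1],4.4],[[0,0,0],[0.37,-5.6,0],4.4],[[0,0,0],[0.37,-5.6,0],4.4],[[0,0,0],[0.37,-5.6,0],4.4],[[0,0,0],[0.37,-5.6,0],4.4],[[0,0,0],[0.37,-5.6,0],4.4],[[0,0,0],[0.37,-5.6,0],4.4]]}}

```text
clock: 17.95
position: [0.5848, -0.0922, 0.1064]
ee_rot: [-0.001, 0.995, 0.1, -0.001]
contact_force: [1.3, 0.0, -0.8]
width: 0.0456
gripper_force: 51.2
```

{"fn": "drive_tool", "kwargs": {"rows": [[[0,0,0],[0,0,-2.5],4.4],[[0,0,0],[0,0,-2.5],4.4],[[0,0,0],[0,0,0],4.4],[[0,0,0],[0,0,0],4.4],[[0,0,0],[0,0,0],4.4]]}}

```text
clock: 18.58
position: [0.5865, -0.0906, 0.0588]
ee_rot: [0.0, 0.995, 0.1, 0.001]
contact_force: [0.4, 0.3, -2.1]
width: 0.0459
gripper_force: 51.5
```

```bash
python3 -c "
from h import *
s,R,y=tool(); print(s['width'],s['gripper_force'],s['contact_force'])
find('blue',s['position'][2]+.0035,'w12.png')"
```

```text
0.045945050637245605 51.50569796562195 [ 0.42076955  0.30282199 -2.10404515]
tcp mm [586.5 -90.6  58.8] yaw 0.2
blue (322, 330) [587.  -91.1] 20.4 rect [587.1 -91.1] [40.  40.5] d [ 0.5 -0.5]
blue (638, 390) [ 586.4 -222.5] 8.8 rect [ 585.4 -220.4] [17.5  4.8] d [-1.00e-01 -1.32e+02]
```

{"fn": "drive_tool", "kwargs": {"rows": [[[0,0,0],[-0.1,0,-1.5],4.4],[[0,0,0],[0,0,-1.2],4.4],[[0,0,0],[0,0,-0.5],4.4],[[0,0,0],[0,0,-0.3],4.4],[[0,0,0],[0,0,0],4.4]]}}

```text
clock: 19.25
position: [0.5848, -0.0907, 0.0229]
ee_rot: [0.0, 0.995, 0.1, 0.0]
contact_force: [0.5, 1.0, 0.6]
width: 0.0457
gripper_force: 52.3
```

{"fn": "drive_tool", "kwargs": {"rows": [[[0,0,0],[0,0,-0.15],4.4],[[0,0,0],[0,0,-0.1],4.4],[[0,0,0],[0,0,0],4.4],[[0,0,0],[0,0,0],4.4]]}}

```text
clock: 19.75
position: [0.5849, -0.0907, 0.0228]
ee_rot: [0.0, 0.995, 0.1, 0.001]
contact_force: [-4.0, 1.1, 14.5]
width: 0.0464
gripper_force: 60.2
```

{"fn": "drive_tool", "kwargs": {"rows": [[[0,0,0],[0,0,0.2],4.4],[[0,0,0],[0,0,0],5.6],[[0,0,0],[0,0,0],5.6],[[0,0,0],[0,0,0],5.6],[[0,0,0],[0,0,3],5.6],[[0,0,0],[-2,-0.3,4],5.6],[[0,0,0],[-5,-1.1,5],5.6],[[0,0,0],[0,0,0],5.6]]}}

```text
clock: 20.75
position: [0.5204, -0.1039, 0.1391]
ee_rot: [0.001, 0.995, 0.099, 0.002]
contact_force: [0.8, -0.8, -0.9]
width: 0.0559
gripper_force: 0.0
```

```bash
python3 -c "
from h import *
find('blue',.024,'w13.png')
im=cv2.imread('pics/w13.png'); cv2.imwrite('pics/w13c.png',cv2.resize(im[30:210,100:420],None,fx=2.4,fy=2.4))"
```

```text
tcp mm [ 520.4 -103.9  139.1] yaw 0.199
blue (321, 142) [585.4 -91.6] 20.2 rect [585.5 -91.3] [39.7 40. ] d [65.  12.4]
blue (574, 214) [ 572.6 -267.1] 13.1 rect [ 572.6 -266.9] [25.7 25.2] d [  52.2 -163.1]
blue (481, 463) [ 356.4 -274.4] 24.5 rect [ 355.9 -273.8] [47.5 27.6] d [-164.  -170.4]
blue (369, 397) [ 403.3 -165.9] 13.0 rect [ 403.4 -166. ] [25.6 25.2] d [-117.1  -62. ]
blue (626, 430) [ 410.1 -381.5] 12.9 rect [ 409.7 -379.9] [24.9 21.6] d [-110.3 -277.6]
```

View pics/w13c.png

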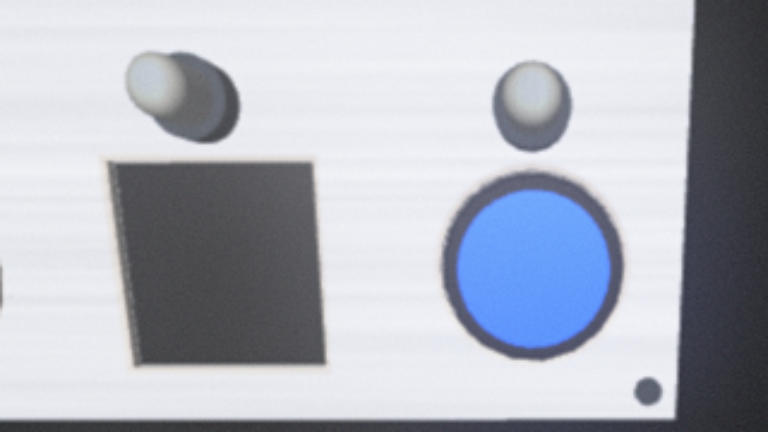

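The blue filter sits centred in the small seat. Now the first white cap.

{"fn": "drive_tool", "kwargs": {"rows": [[[0,0,0],[-3.8,-4.1,1.5],5.6],[[0,0,0],[-3.8,-4.1,1.5],5.6],[[0,0,0],[-3.8,-4.1,1.5],5.6],[[0,0,0],[-3.7,-4,1],5.6],[[0,0,0],[0,0,0],5.6],[[0,0,0],[0,0,0],5.6]]}}

```text
clock: 21.55
position: [0.3705, -0.2661, 0.1899]
ee_rot: [-0.001, 0.995, 0.099, -0.0]
contact_force: [-0.0, -0.1, 0.0]
width: 0.0561
gripper_force: 0.0
```

```bash
python3 -c "
from h import *
find('blue',.036,'w14.png')"
```

```text
tcp mm [ 370.5 -266.1  189.9] yaw 0.199
blue (334, 267) [ 339.5 -283.1] 26.0 rect [ 339.5 -282. ] [51.1 44.5] d [-31. -17.]
blue (614, 78) [ 515.9 -444. ] 12.2 rect [ 516.  -444.1] [23.8 23.8] d [ 145.5 -177.9]
blue (195, 145) [ 412.8 -162.2] 11.9 rect [ 413.  -162.3] [22.8 23.2] d [ 42.3 103.9]
blue (464, 190) [ 420.  -366.9] 11.4 rect [ 420.1 -366.9] [22.1 22.3] d [  49.5 -100.8]
```

View pics/w14.png

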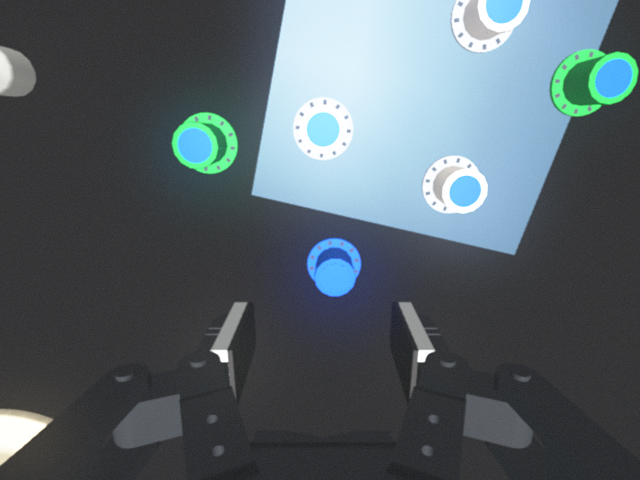

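The target white cap is upright at (323,129). The blue look-alike is at (334,267), and the green ones are at (205,143) and (595,80).

```bash
cat >> h.py <<'E'
def cap(f,u,v,z=.036,w=30):
    """centre (mm) of a white cap's blue spot near pixel (u,v)"""
    s,R,y=tool(); im,c=snap("wrist",f); p=s["position"]*1000
    h=cv2.cvtColor(im,cv2.COLOR_RGB2HSV); m=np.zeros(im.shape[:2],np.uint8)
    m[max(v-w,0):v+w,u-w:u+w]=((h[...,0]>88)&(h[...,0]<125)&(h[...,1]>90)&(h[...,2]>150))[max(v-w,0):v+w,u-w:u+w]
    b=blobs(m)[0]; W=(plane(c,cv2.convexHull(b)[:,0],z)[:,:2]*1000).astype(np.float32); e=cv2.minAreaRect(W)
    print("px",cv2.minEnclosingCircle(b),"tcp",p.round(1),round(y,3),"cap",np.round(e[0],1),np.round(e[1],1),"d",(np.array(e[0])-p[:2]).round(1),"w",round(s['width'],4),"g",round(s['gripper_force'],1))
E
python3 -c "
from h import *
cap('w15.png',323,129,w=16)"
```

```text
px ((323.1049499511719, 129.17901611328125), 16.436092376708984) tcp [ 370.7 -265.6  189.9] 0.2 cap [ 443.1 -251.8] [21.5 21.8] d [72.4 13.8] w 0.056 g 0.0
```

{"fn": "drive_tool", "kwargs": {"rows": [[[0,0,0],[1.81,0.34,-2.5],5.6],[[0,0,0],[1.81,0.34,-2.5],5.6],[[0,0,0],[1.81,0.35,-2.5],5.6],[[0,0,0],[1.81,0.35,-2.5],5.6],[[0,0,0],[0,0,-2.5],5.6],[[0,0,0],[0,0,-2.5],5.6],[[0,0,0],[0,0,-1.8],5.6],[[0,0,0],[0,0,0],5.6]]}}

```text
clock: 22.65
position: [0.4422, -0.2504, 0.0213]
ee_rot: [-0.002, 0.995, 0.101, -0.002]
contact_force: [0.3, 0.1, 0.5]
width: 0.0561
gripper_force: 0.0
```

{"fn": "drive_tool", "kwargs": {"rows": [[[0,0,0],[0,0,0],2.8],[[0,0,0],[0,0,0],2.8],[[0,0,0],[0,0,0],2.8],[[0,0,0],[0,0,0],2.8],[[0,0,0],[0,0,0],2.8]], "force": 70}}

```text
clock: 23.28
position: [0.4432, -0.2527, 0.0238]
ee_rot: [0.001, 0.995, 0.1, 0.001]
contact_force: [1.0, 2.0, 6.0]
width: 0.032
gripper_force: 69.9
```

{"fn": "drive_tool", "kwargs": {"rows": [[[0,0,0],[0,0,2],2.8],[[0,0,0],[0,0,4],2.8],[[0,0,0],[0,0,4],2.8],[[0,0,0],[0,0,0],2.8],[[0,0,0],[0,0,0],2.8]]}}

```text
clock: 23.9
position: [0.4416, -0.2521, 0.1223]
ee_rot: [-0.0, 0.995, 0.1, -0.001]
contact_force: [-1.1, 0.4, -1.6]
width: 0.0322
gripper_force: 69.5
```

```bash
python3 -c "
from h import *
s,_,_=tool()
find('blue',s['position'][2]+.014,'w16.png')"
```

```text
tcp mm [ 441.6 -252.1  122.3] yaw 0.2
blue (322, 346) [ 442.4 -252.5] 12.0 rect [ 442.4 -252.5] [23.8 23.4] d [ 0.8 -0.4]
blue (338, 394) [ 422.5 -263.6] 15.3 rect [ 420.7 -263.5] [25.8 22.9] d [-19.2 -11.5]
blue (386, 19) [ 547.5 -248.5] 6.6 rect [ 546.3 -248.9] [10.7 13. ] d [105.8   3.5]
blue (540, 116) [ 531.8 -300. ] 6.5 rect [ 531.8 -300. ] [12.8 12.5] d [ 90.2 -48. ]
blue (170, 271) [ 460.8 -196.8] 6.7 rect [ 460.7 -196.8] [12.9 13.1] d [19.1 55.3]
blue (489, 320) [ 464.5 -307.3] 6.4 rect [ 464.5 -307.4] [12.7 12.5] d [ 22.9 -55.2]
```

View pics/w16.png

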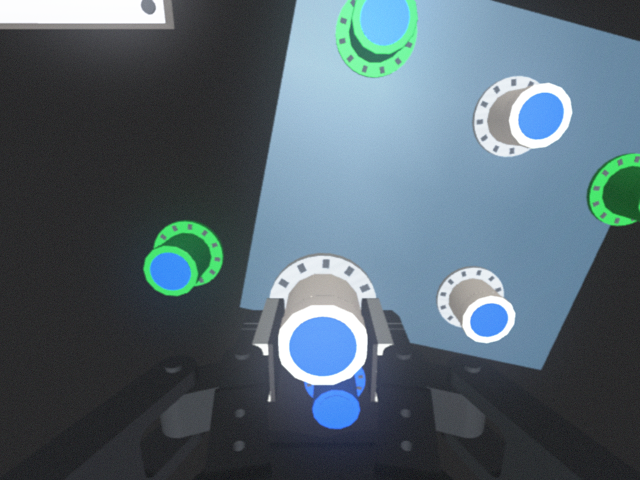

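{"fn": "drive_tool", "kwargs": {"rows": [[[0,0,0],[3.63,3.39,0],2.8],[[0,0,0],[3.63,3.39,0],2.8],[[0,0,0],[3.63,3.39,0],2.8],[[0,0,0],[3.63,3.39,0],2.8],[[0,0,0],[3.63,3.39,0],2.8],[[0,0,0],[0,0,-2],2.8],[[0,0,0],[0,0,-2],2.8],[[0,0,0],[0,0,0],2.8]]}}

```text
clock: 24.95
position: [0.6215, -0.0822, 0.0794]
ee_rot: [-0.001, 0.995, 0.1, -0.004]
contact_force: [0.2, 0.3, -1.1]
width: 0.0317
gripper_force: 69.5
```

Run:
```python
from h import *
for i in range(6):
  s,R,y=tool(); eyes.get_image('wrist')
p=s['position'];print(p,y,R[:,2],s['width'],s['gripper_force'],s['contact_force'])
find('blue',p[2]+.014,'w17.png')
```

```text
[ 0.62443991 -0.08330322  0.08368034] 0.19950973611470962 [ 1.26925391e-03 -4.23950946e-04 -9.99999105e-01] 0.03199557824775172 69.48917102068663 [ 0.22085473 -0.79359794  0.41251097]
tcp mm [624.4 -83.3  83.8] yaw 0.199
blue (322, 346) [625.1 -83.8] 12.0 rect [625.1 -83.8] [23.8 23.4] d [ 0.7 -0.5]
blue (598, 414) [ 616.7 -193.1] 8.2 rect [ 616.8 -193.1] [16.2 16. ] d [  -7.7 -109.8]
```

View pics/w17.png

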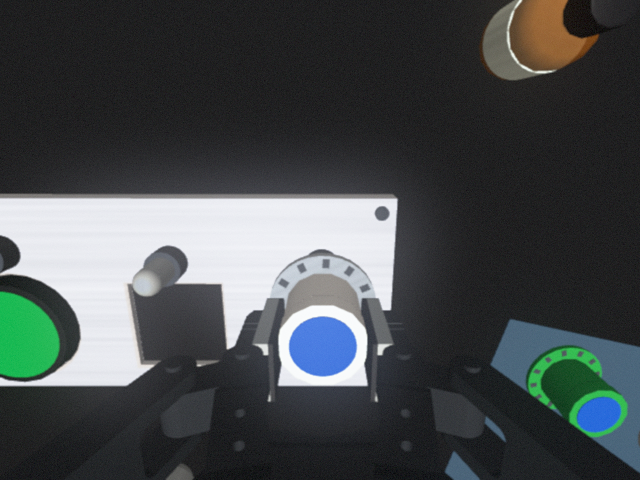

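The cap is held upright above the blue pin. Bottle at (545,40) is well clear.

{"fn": "drive_tool", "kwargs": {"rows": [[[0,0,0],[0,0.1,-0.9],2.8],[[0,0,0],[0,0,-0.3],2.8],[[0,0,0],[0,0,-0.3],2.8],[[0,0,0],[0,0,-0.2],2.8],[[0,0,0],[0,0,0],2.8]]}}

```text
clock: 25.92
position: [0.624, -0.082, 0.0658]
ee_rot: [0.0, 0.995, 0.1, -0.0]
contact_force: [0.2, -0.1, -1.3]
width: 0.0316
gripper_force: 69.5
```

{"fn": "drive_tool", "kwargs": {"rows": [[[0,0,0],[0,0,-0.3],2.8],[[0,0,0],[0,0,-0.2],2.8],[[0,0,0],[0,0,0],2.8]]}}

```text
clock: 26.3
position: [0.6247, -0.0823, 0.0611]
ee_rot: [0.0, 0.995, 0.1, 0.001]
contact_force: [1.7, -1.0, -0.8]
width: 0.0319
gripper_force: 69.6
```

{"fn": "drive_tool", "kwargs": {"rows": [[[0,0,0],[0,0,-0.2],2.8],[[0,0,0],[0,0,-0.2],2.8],[[0,0,0],[0,0,-0.2],2.8],[[0,0,0],[0,0,0],2.8]]}}

```text
clock: 26.8
position: [0.6245, -0.0823, 0.0543]
ee_rot: [0.0, 0.995, 0.1, 0.0]
contact_force: [4.6, -2.0, -3.9]
width: 0.0317
gripper_force: 69.6
```

{"fn": "drive_tool", "kwargs": {"rows": [[[0,0,0],[0,0,-0.2],2.8],[[0,0,0],[0,0,-0.2],2.8],[[0,0,0],[0,0,0],2.8]]}}

```text
clock: 27.18
position: [0.6246, -0.0822, 0.0509]
ee_rot: [0.0, 0.995, 0.1, 0.001]
contact_force: [4.6, -1.6, -0.6]
width: 0.0318
gripper_force: 69.7
```

{"fn": "drive_tool", "kwargs": {"rows": [[[0,0,0],[0,0,-0.2],2.8],[[0,0,0],[0,0,-0.1],2.8],[[0,0,0],[0,0,0],2.8],[[0,0,0],[0,0,0],2.8]]}}

```text
clock: 27.68
position: [0.6247, -0.0822, 0.0498]
ee_rot: [0.0, 0.995, 0.1, 0.001]
contact_force: [1.9, -1.6, 8.6]
width: 0.0319
gripper_force: 70.8
```

Run:
```python
from h import *
s,R,y=tool(); p=s['position'];print(p,s['contact_force'],s['moment'])
find('blue',p[2]+.014,'w18.png')
im,c=snap('scene','s18.png'); u,v=proj(c,[[.6245,-.082,.04]])[0].astype(int); print(u,v)
a=cv2.resize(im[v-45:v+45,u-60:u+60,::-1],None,fx=4,fy=4,interpolation=cv2.INTER_CUBIC)
w=cv2.imread('pics/w18.png')[180:420,160:460]; w=cv2.resize(w,(320,256)); o=np.zeros((360,800,3),np.uint8); o[:,:480]=a; o[:256,480:]=w; cv2.imwrite('pics/c18.png',o)
```

```text
[ 0.62469099 -0.08220052  0.04979317] [ 1.92411274 -1.5574735   8.56949714] [-0.336783   -0.40601651  0.02260849]
tcp mm [624.7 -82.2  49.8] yaw 0.2
blue (322, 346) [625.4 -82.6] 12.0 rect [625.4 -82.6] [23.8 23.4] d [ 0.7 -0.4]
blue (324, 374) [614.1 -85.4] 15.2 rect [608.5 -86.8] [18.4 30.2] d [-10.6  -3.2]
317 275
```

View pics/c18.png

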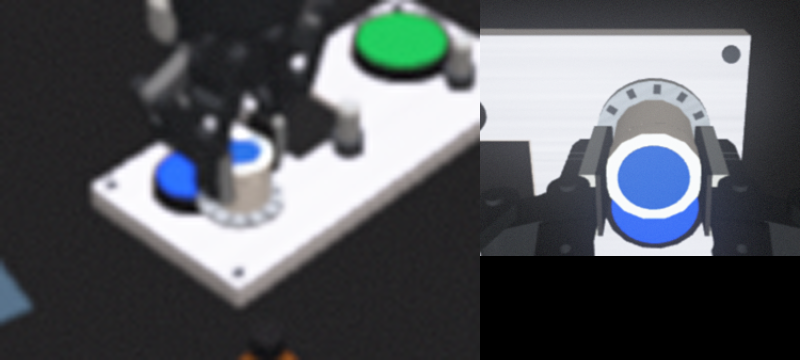

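{"fn": "drive_tool", "kwargs": {"rows": [[[0,0,0],[0,0,-0.1],2.8],[[0,0,0],[0,0,-0.1],2.8],[[0,0,0],[0,0,0],2.8]]}}

```text
clock: 28.15
position: [0.6248, -0.0822, 0.0497]
ee_rot: [0.001, 0.995, 0.1, 0.002]
contact_force: [-0.6, -1.4, 19.0]
width: 0.0318
gripper_force: 71.8
```

{"fn": "drive_tool", "kwargs": {"rows": [[[0,0,0],[0,0,-0.15],2.8],[[0,0,0],[0,0,-0.1],2.8],[[0,0,0],[0,0,0],2.8]]}}

```text
clock: 28.52
position: [0.6249, -0.0822, 0.0495]
ee_rot: [0.001, 0.995, 0.1, 0.002]
contact_force: [-4.1, -0.8, 29.7]
width: 0.0317
gripper_force: 73.0
```

Run:
```python
from h import *
s,R,y=tool(); p=s['position'];print(p,s['contact_force'],s['moment'],R[:,2])
find('blue',p[2]+.014,'w19.png')
im=cv2.imread('pics/s18.png'); c=eyes.get_calibration('scene')
for z in (.026,.037,.062,.073): print(z,proj(c,[[.6245,-.0822,z]])[0].round(1))
m=masks(im[:,:,::-1].copy())['blue']; 
for b in blobs(m,15): print(cv2.boundingRect(b))
```

```text
[ 0.62490116 -0.08219474  0.0494934 ] [-4.05196549 -0.83223995 29.70289439] [-0.05905772  0.61337817 -0.0016666 ] [ 0.00420114 -0.00132437 -0.9999903 ]
tcp mm [624.9 -82.2  49.5] yaw 0.2
blue (322, 346) [625.5 -82.6] 12.1 rect [625.6 -82.6] [23.8 23.4] d [ 0.6 -0.4]
blue (324, 374) [614.  -85.4] 15.3 rect [608.3 -86.7] [18.7 30.4] d [-10.9  -3.2]
0.026 [317.5 279.9]
0.037 [317.4 276.2]
0.062 [317.2 267.5]
0.073 [317.1 263.6]
(125, 93, 59, 52)
(444, 264, 187, 124)
(300, 390, 137, 90)
(175, 238, 21, 23)
(296, 268, 11, 12)
(135, 310, 12, 8)
(230, 291, 11, 7)
(183, 302, 10, 6)
(238, 239, 10, 6)
(158, 272, 9, 5)
(314, 265, 8, 6)
```

{"fn": "drive_tool", "kwargs": {"rows": [[[0,0,0],[0,0,0.4],2.8],[[0,0,0],[0,0,0],5.0],[[0,0,0],[0,0,0],5.0],[[0,0,0],[0,0,0],5.0],[[0,0,0],[0,0,3],5.0],[[0,0,0],[-2,-0.4,4],5.0],[[0,0,0],[-5,-1.1,4],5.0],[[0,0,0],[0,0,0],5.0]]}}

```text
clock: 29.58
position: [0.5542, -0.0969, 0.1585]
ee_rot: [0.001, 0.995, 0.099, 0.001]
contact_force: [0.3, -0.1, -0.6]
width: 0.05
gripper_force: 0.0
```

Run:
```python
from h import *
s,R,y=tool(); print(s['position'])
find('blue',.062,'w20.png'); cs=eyes.get_calibration('scene'); im,c=snap('scene','s20.png')
m=masks(im)['blue']
for b in blobs(m,15):
    (u,v),r=cv2.minEnclosingCircle(b)
    if abs(u-317)<12 and 255<v<290: print('scene',u,v,r)
```

```text
[ 0.55420927 -0.0968802   0.1584554 ]
tcp mm [554.2 -96.9 158.5] yaw 0.199
blue (322, 191) [591.5 -90.2] 17.5 rect [590.1 -90.6] [31.2 34.7] d [37.3  6.6]
blue (323, 132) [625.2 -83.6] 11.9 rect [625.4 -83.8] [23.4 23.2] d [71.  13.3]
blue (548, 256) [ 579.4 -240.4] 11.1 rect [ 579.3 -240.5] [21.5 21.9] d [  25.1 -143.5]
blue (472, 468) [ 401.6 -247.6] 17.5 rect [ 402.  -247.2] [23.2 28.6] d [-152.6 -150.7]
blue (365, 415) [ 434.7 -153.9] 11.1 rect [ 434.7 -154. ] [21.8 20.8] d [-119.5  -57. ]
scene 317.0 268.0 4.123205661773682
```

The first cap is home: the scene-camera pixel of its top matches z = 62 mm. Second cap: the white one near (0.420, -0.367).

{"fn": "drive_tool", "kwargs": {"rows": [[[0,0,0],[-3.47,-4.75,0.5],5.6],[[0,0,0],[-3.47,-4.75,0.5],5.6],[[0,0,0],[-3.47,-4.75,0.5],5.6],[[0,0,0],[-3.47,-4.75,0.5],5.6],[[0,0,0],[-3.47,-4.75,0.5],5.6],[[0,0,0],[-3.47,-4.75,0.5],5.6],[[0,0,0],[0,0,0],5.6],[[0,0,0],[0,0,0],5.6]]}}

```text
clock: 30.68
position: [0.348, -0.3811, 0.1844]
ee_rot: [-0.002, 0.995, 0.099, -0.0]
contact_force: [1.0, 0.1, -0.3]
width: 0.056
gripper_force: 0.0
```

Run:
```python
from h import *
cap('w21.png',322,125,w=28)
im=cv2.imread('pics/w21.png'); cv2.imwrite('pics/w21c.png',im[0:400,100:540])
```

```text
px ((322.5, 129.40908813476562), 16.778305053710938) tcp [ 348.  -381.1  184.4] 0.199 cap [ 419.7 -367. ] [22.4 22.1] d [71.7 14.1] w 0.056 g 0.0
```

View pics/w21c.png

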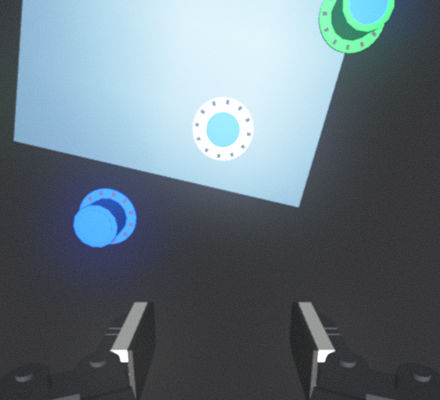

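I've now viewed 18 pictures, which is over the limit of 14. I won't view any more and will carry on with numbers only. The target cap is white at (322,129), and the blue look-alike at (205,217) is well clear.

{"fn": "drive_tool", "kwargs": {"rows": [[[0,0,0],[1.79,0.35,-2.5],5.6],[[0,0,0],[1.79,0.35,-2.5],5.6],[[0,0,0],[1.79,0.35,-2.5],5.6],[[0,0,0],[1.79,0.36,-2.5],5.6],[[0,0,0],[0,0,-2.5],5.6],[[0,0,0],[0,0,-2.5],5.6],[[0,0,0],[0,0,-1.3],5.6],[[0,0,0],[0,0,0],5.6]]}}

```text
clock: 31.72
position: [0.4195, -0.366, 0.022]
ee_rot: [-0.001, 0.995, 0.101, -0.001]
contact_force: [0.1, 0.4, -0.7]
width: 0.0559
gripper_force: 0.0
```

{"fn": "drive_tool", "kwargs": {"rows": [[[0,0,0],[0,0,0],2.8],[[0,0,0],[0,0,0],2.8],[[0,0,0],[0,0,0],2.8],[[0,0,0],[0,0,0],2.8],[[0,0,0],[0,0,0],2.8]], "force": 70}}

```text
clock: 32.35
position: [0.42, -0.3681, 0.0243]
ee_rot: [0.001, 0.995, 0.099, 0.001]
contact_force: [-0.5, 0.9, 6.5]
width: 0.0316
gripper_force: 69.8
```

{"fn": "drive_tool", "kwargs": {"rows": [[[0,0,0],[0,0,2],2.8],[[0,0,0],[0,0,4],2.8],[[0,0,0],[0,0,4],2.8],[[0,0,0],[0,0,0],2.8],[[0,0,0],[0,0,0],2.8]]}}

```text
clock: 32.98
position: [0.4186, -0.367, 0.1224]
ee_rot: [-0.0, 0.995, 0.1, -0.0]
contact_force: [-0.5, -0.2, -1.0]
width: 0.0314
gripper_force: 69.4
```

```bash
python3 -c "
from h import *
s,_,_=tool()
cap('w22.png',322,346,z=s['position'][2]+.0125,w=44)"
```

```text
px ((322.31817626953125, 343.5), 33.32203674316406) tcp [ 418.6 -367.   122.4] 0.2 cap [ 419.7 -367.2] [24.  23.9] d [ 1.  -0.2] w 0.0314 g 69.4
```

Run:
```python
from h import *
c=np.load("w2.npy",allow_pickle=True).item(); V=c["view"].copy()
p2=np.array([.51363,-.01479,.20277])
def calat(p): # same yaw: translate only
    W=V.copy(); W[:3,3]=V[:3,3]-V[:3,:3]@(np.array(p)-p2); return dict(camera_matrix=c["camera_matrix"],view=W)
for f,p,u,v in (("w9",(.4778,.0731,.1621),325,47),("w13",(.5204,-.1039,.1391),321,68),("w13",(.5204,-.1039,.1391),164,65)):
    g=cv2.cvtColor(cv2.imread(f"pics/{f}.png"),cv2.COLOR_BGR2GRAY); k=np.zeros_like(g); a=16
    w=g[v-a:v+a,u-a:u+a]; k[v-a:v+a,u-a:u+a]=((w>120)&(w<195))*255
    for b in blobs(cv2.morphologyEx(k,cv2.MORPH_OPEN,cv2.getStructuringElement(cv2.MORPH_ELLIPSE,(9,9))),40):
        (x,y),r=cv2.minEnclosingCircle(b); print(f,round(x,1),round(y,1),round(r,1),(plane(calat(p),(x,y),.048)[0,:2]*1000).round(1))
```

```text
w9 325.3 46.3 11.8 [596.4  94.6]
```

{"fn": "drive_tool", "kwargs": {"rows": [[[0,0,0],[2.21,5.77,0],2.8],[[0,0,0],[2.21,5.77,0],2.8],[[0,0,0],[2.21,5.77,0],2.8],[[0,0,0],[2.21,5.77,0],2.8],[[0,0,0],[2.21,5.77,0],2.8],[[0,0,0],[2.21,5.77,0],2.8],[[0,0,0],[2.21,5.77,0],2.8],[[0,0,0],[2.21,5.73,0],2.8]]}}

```text
clock: 34.02
position: [0.5955, 0.0956, 0.121]
ee_rot: [0.0, 0.995, 0.1, -0.002]
contact_force: [0.8, -1.0, -0.1]
width: 0.0317
gripper_force: 69.5
```

{"fn": "drive_tool", "kwargs": {"rows": [[[0,0,0],[0,0,-2],2.8],[[0,0,0],[0,0,-2],2.8],[[0,0,0],[0,0,0],2.8],[[0,0,0],[0,0,0],2.8],[[0,0,0],[0,0,0],2.8],[[0,0,0],[0,0,0],2.8]]}}

```text
clock: 34.78
position: [0.5965, 0.0935, 0.0837]
ee_rot: [0.0, 0.995, 0.099, 0.001]
contact_force: [1.0, -0.2, -0.6]
width: 0.0316
gripper_force: 69.6
```

```bash
python3 -c "
from h import *
for i in range(3): eyes.get_image('wrist')
s,_,_=tool()
cap('w23.png',322,346,z=s['position'][2]+.0125,w=44)"
```

```text
px ((322.3955078125, 343.5), 33.69745635986328) tcp [596.3  93.6  83.4] 0.2 cap [597.1  93.2] [24.4 24.3] d [ 0.8 -0.4] w 0.0316 g 69.6
```

{"fn": "drive_tool", "kwargs": {"rows": [[[0,0,0],[0,0.06,-0.9],2.8],[[0,0,0],[0,0,-0.3],2.8],[[0,0,0],[0,0,-0.3],2.8],[[0,0,0],[0,0,-0.3],2.8],[[0,0,0],[0,0,0],2.8]]}}

```text
clock: 35.6
position: [0.596, 0.0944, 0.0647]
ee_rot: [0.0, 0.995, 0.1, -0.0]
contact_force: [-1.1, 0.3, -1.9]
width: 0.0313
gripper_force: 69.6
```

{"fn": "drive_tool", "kwargs": {"rows": [[[0,0,0],[0,0,-0.2],2.8],[[0,0,0],[0,0,-0.2],2.8],[[0,0,0],[0,0,-0.2],2.8],[[0,0,0],[0,0,0],2.8]]}}

```text
clock: 36.1
position: [0.5965, 0.0951, 0.0592]
ee_rot: [-0.0, 0.995, 0.1, 0.001]
contact_force: [1.1, 3.6, 1.8]
width: 0.0317
gripper_force: 69.8
```

{"fn": "drive_tool", "kwargs": {"rows": [[[0,0,0],[0,0.05,-0.2],2.8],[[0,0,0],[0,0,-0.2],2.8],[[0,0,0],[0,0,-0.2],2.8],[[0,0,0],[0,0,0],2.8]]}}

```text
clock: 36.6
position: [0.5964, 0.0951, 0.0523]
ee_rot: [-0.0, 0.995, 0.1, 0.0]
contact_force: [2.7, 4.8, -1.7]
width: 0.0317
gripper_force: 69.6
```

{"fn": "drive_tool", "kwargs": {"rows": [[[0,0,0],[0,0,-0.2],2.8],[[0,0,0],[0,0,-0.2],2.8],[[0,0,0],[0,0,0],2.8],[[0,0,0],[0,0,0],2.8]]}}

```text
clock: 37.1
position: [0.5964, 0.095, 0.0502]
ee_rot: [-0.0, 0.995, 0.1, 0.001]
contact_force: [-0.3, 3.9, 6.3]
width: 0.0315
gripper_force: 70.5
```

{"fn": "drive_tool", "kwargs": {"rows": [[[0,0,0],[0,0,-0.2],2.8],[[0,0,0],[0,0,-0.2],2.8],[[0,0,0],[0,0,0],2.8],[[0,0,0],[0,0,0],2.8]]}}

```text
clock: 37.6
position: [0.5966, 0.0951, 0.0499]
ee_rot: [0.0, 0.995, 0.1, 0.002]
contact_force: [-5.0, 2.9, 26.6]
width: 0.0315
gripper_force: 72.7
```

Run:
```python
from h import *
s,_,_=tool(); print(s['position'],s['contact_force'])
cap('w24.png',322,346,z=s['position'][2]+.0125,w=44)
im,c=snap('scene','s24.png'); m=masks(im)['blue']
for z in (.062,.073): print(z,proj(c,[[.5965,.0945,z]])[0].round(1))
for b in blobs(m,10):
    (u,v),r=cv2.minEnclosingCircle(b)
    if 300<u<450 and 200<v<300: print('scene',u,v,r)
```

```text
[0.59664021 0.09505464 0.04993901] [-5.01282964  2.87128014 26.63784277]
px ((322.3208923339844, 343.5), 33.77186584472656) tcp [596.6  95.1  49.9] 0.2 cap [597.4  94.6] [24.4 24.3] d [ 0.8 -0.4] w 0.0315 g 72.7
0.062 [372.5 234.6]
0.073 [372.7 230.9]
scene 302.22222900390625 272.3333435058594 7.222322940826416
scene 317.0 268.0 4.123205661773682
scene 373.5 234.0 2.6926822662353516
```

{"fn": "drive_tool", "kwargs": {"rows": [[[0,0,0],[0,0,0.35],2.8],[[0,0,0],[0,0,0],5.0],[[0,0,0],[0,0,0],5.0],[[0,0,0],[0,0,0],5.0],[[0,0,0],[0,0,3],5.0],[[0,0,0],[-2,-0.4,4],5.0],[[0,0,0],[-5,-2.1,4],5.0],[[0,0,0],[0,-3,2],5.0]]}}

```text
clock: 38.7
position: [0.5264, 0.0415, 0.1768]
ee_rot: [-0.0, 0.995, 0.101, -0.001]
contact_force: [1.4, -0.1, 0.1]
width: 0.0502
gripper_force: 0.0
```

{"fn": "drive_tool", "kwargs": {"rows": [[[0,0,0],[-3,-3,0],5.0],[[0,0,0],[0,0,0],5.0],[[0,0,0],[0,0,0],5.0],[[0,0,0],[0,0,0],5.0]]}}

```text
clock: 39.2
position: [0.5003, 0.0118, 0.1752]
ee_rot: [-0.0, 0.995, 0.1, -0.0]
contact_force: [-0.3, 1.0, -0.4]
width: 0.0498
gripper_force: 0.0
```

Run:
```python
from h import *
find('blue',.062,'w25.png'); find('green',.024,'w25.png')
sc,cs=snap('scene','s25.png'); cw=eyes.get_calibration('wrist'); w=eyes.get_image('wrist')
tp,ct=snap('top','t25.png')
def near(im,c,P,r=14):
    e=proj(c,P)[0]; bs=[cv2.minEnclosingCircle(b)[0] for b in blobs(masks(im)['blue'],8)]
    return min(bs,key=lambda q:np.hypot(*(np.array(q)-e)))
for n,P in (("B",[.6247,-.0824,.062]),("G",[.5967,.0945,.062])):
    uv=[(c,near(i,c,P)) for i,c in ((sc,cs),(w,cw),(tp,ct))]
    A=np.zeros((3,3));b=np.zeros(3)
    for c,q in uv:
        o,d=ray(c,q); d=d[0]/np.linalg.norm(d[0]); M=np.eye(3)-np.outer(d,d); A+=M;b+=M@o
    print(n,(np.linalg.solve(A,b)*1000).round(1),[np.round(q,1).tolist() for _,q in uv],[proj(c,P)[0].round(1).tolist() for c,_ in uv])
# bystanders & other blobs in top
for k,m in masks(tp).items():
    print(k,[(round(x),round(y)) for (x,y),_ in map(cv2.minEnclosingCircle,blobs(m,15))])
```

```text
tcp mm [500.3  11.8 175.2] yaw 0.2
blue (485, 144) [584.2 -75.9] 17.7 rect [582.9 -76. ] [32.2 35.1] d [ 84.  -87.7]
blue (218, 65) [595.7  93.5] 12.2 rect [595.8  93.6] [23.9 23.6] d [95.5 81.7]
blue (520, 77) [625.3 -84. ] 12.1 rect [625.3 -84. ] [23.1 23.7] d [125.1 -95.8]
tcp mm [500.2  11.9 175.2] yaw 0.201
green (237, 142) [550.   84.9] 28.1 rect [548.9  84.6] [53.2 55.9] d [49.8 73. ]
green (492, 354) [ 421.3 -156.6] 31.0 rect [ 425.9 -153.9] [45.6 54.7] d [ -78.9 -168.5]
B [626.1 -83.2  62.6] [[317.0, 268.0], [520.0, 76.5], [330.8, 222.5]] [[317.2, 267.6], [517.3, 77.6], [330.8, 223.6]]
G [617.6  10.1 137.7] [[371.6, 234.0], [218.0, 65.0], [330.8, 222.5]] [[372.5, 234.7], [216.7, 63.1], [246.9, 236.4]]
green [(497, 277), (368, 326), (409, 252), (248, 262)]
blue [(426, 365), (334, 245), (501, 276), (369, 325), (412, 249), (331, 222), (458, 263)]
```

```bash
python3 -c "
from h import *
print(job.sign_off())"
```

```text
the job is handed in; nothing more can be done
None
```

The green and blue filters are seated and each is locked by a white cap pressed home; amber was absent, the third white cap, look-alikes and bystanders were left alone, and the job is handed in – but I viewed 18 pictures, over the limit of 14.

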